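Open the spice chest on its over-centre stay and put the paprika jar back

TASK

Put the small spice jar with the green label and white cap back into the empty middle well of the wooden spice chest, standing upright on the bottom of the well. First push the chest's lid up until it goes past its balance point and stands open by itself; feel for that point, because the sprung stay is not set the same every time, and do not force the lid on against its stop: the chest stands loose and must not be shoved or tipped. Leave the lid standing open and the yellow-capped jar where it is.

Things in the scene. Friction and masses are not known exactly. Their poses are not given: they have to be found in the camera images.
- spice_chest: Low brown wooden chest standing loose on rubber feet, 3 to 4 kg with its jars. Origin: centre of the underside; x from front to hinged back, y left, z up. Lower part 160 mm deep (x), 220 mm wide (y), rim 75 mm up; shut, the lid's top is 134 mm up. Inside, a pale rack (top 46 mm up) with three round wells in a row along y, 65 mm apart; the outer two hold red-capped jars.
- spice_lid (a joint): Lid angle, rad: 0 shut, grows as it opens. Weight and a sprung roller stay hold it shut: 1 to 5 N at the tab, most just before the balance point, falling to none at it. That point lies between 1.2 and 1.85 (set differently each time, not told); let go earlier, the lid falls shut; past it, it runs 0.1 to 0.25 on to its stop and stays. Over about 4 N at the tab against the stop tips the chest.
- lid_tab (a point): Centre of the underside of the lid's thumb tab, 174 mm from the hinge line; turns with the lid, axes as the chest's when shut. The tab is a dark wood block in the middle of the lid's front edge, 50 mm wide (y), 12 mm thick (z), 26 mm proud of the front; this point is 12 mm behind its tip. Free below: push it from beneath, or pinch its sides from above. Lid up, it faces the front.
- lid_hinge (a point): Middle of the hinge line (along the chest's y), fixed on the chest 80 mm behind its centre and 75 mm above the worktop. The lid is a shallow box, open below, 160 mm deep, 60 mm thick and as wide as the chest, 0.3 to 0.5 kg.
- empty_well (a point): Centre of the bottom of the empty middle well, 12 mm above the worktop. Well 57 mm across, 34 mm deep; the chest's rim is 63 mm above this point, the hinge line 98 mm behind it. The red caps beside it (45 mm across, tops 106 mm above this point) are 65 mm left and right, so grip the jar across the chest's x. Jar in place: its centre is 49 mm above this point.
- paprika_center (a point): Centre (half-way up) of the small spice jar with green label and white cap, upright on the worktop: 46 mm across (54 over its rounded corners), cap 46 mm, 98 mm high, 0.1 kg. z is its axis.
- yellow_center (a point): Centre of another jar, clear with a yellow cap, 42 mm across, 132 mm high; not part of the job, to be left where it stands.
Mind the look-alikes: they are no part of the job. What is shaped like the part that bears paprika_center but purple or turquoise is not meant.

How it is judged (in metres and radians):
On the way, in this order (a step that is already met when the one before it is completed fails the run):
1. the lid stands open by itself, past its balance point, with nothing touching it (value of joint spice_lid above 1.2 rad and velocity of joint spice_lid between -0.3 and 0.3 rad/s and contact force between spice_lid and the fingers below 0.2 N and contact force between spice_lid and the arm below 0.2 N), for 0.5 s.
2. the paprika jar stands in the middle well (horizontal distance between paprika_center and empty_well below 0.008 m and z of paprika_center in the frame of spice_chest between 0.057 and 0.064 m and angle between paprika_center's own z axis and vertical below 0.07 rad), for 0.2 s.
At the end, for the whole second after the job is handed in: The lid stands open by itself at rest (more than 1.2 rad), touched by nothing, and the green-labelled jar stands released on the bottom of the middle well: its centre within 8 mm of the well's axis and 57 to 64 mm above the chest's underside, upright within 4 degrees; the chest is at rest (all of step 1 and all of step 2 and linear speed of spice_chest below 0.01 m/s).
It fails at once if the chest is tipped or lifted by more than 1.7 degrees (angle between empty_well's own z axis and vertical above 0.03 rad).
It fails at once if the chest is shoved more than 15 mm from its place (distance of empty_well from where it was at the start of the episode above 0.015 m).
It fails at once if the yellow-capped jar is moved (distance of yellow_center from where it was at the start of the episode above 0.02 m).
It also fails if it takes over 72 s, if anything falls off the work surface, if the arm or the gripper's body presses on something with over 40 N, if the wrist force passes 120 N, or if a joint passes its speed limit or range.

ROBOT

A 6-joint arm with a two-finger parallel gripper is mounted at the origin on a cart in front of the work surface, level with it; the furniture and walls round the work are solid. World frame = base frame: x ahead of the robot, y to its left, z up, the work surface at z = 0. Lengths are in mm, angles in rad, forces in N, time in s.
With the tool pointing down it reaches from about 325 to 900 mm from the base axis. Payload 3.5 kg.
Tool frame: the origin (TCP) lies at the very end of the fingers, on their centre line; the grasp point (between the pads) lies 19 mm behind it; z points along the fingers, y is the line along which they close (so a half turn about z gives the same grasp; the last joint's range is limited). The gripper opens to 85 mm and grips with 20 to 120 N. Pads are 22 mm wide; open, the fingers measure 114 mm over their backs; the gripper's body (76 mm by 85 mm) begins 54 mm behind the grasp point. The pads swing forward as they close: fully open they stand 13 mm farther back than shut.
Start: joints at [1.17, 0.276, -0.026, 1.268, 0, 1.467], TCP at [183.392, 597.486, 231.313] pointing down, gripper open.
Joint ranges: [-3.12, 3.12], [-0.85, 1.88], [-1.08, 1.24], [-1.95, 2.15], [-1.57, 1.53], [-3.14, 3.14]. Speed limits (rad/s): [2.57, 2.57, 3.14, 3.14, 3.14, 3.14].

INTERFACE

Orientations are given as a 3x3 rotation matrix whose columns are the frame's x, y, z axes.
In Python, from cell import arm, imaging gives the robot as it stands. The module is installed in compiled form; this text tells all that it offers.
- The arm moves only by the tool arm_command, never from a script. Its argument "deltas" is a list of rows, each an object with "delta_pos": the shift along the tool's x, y, z in cm, a list of three; "turn": the turn about the tool's z in rad. In form: [{"delta_pos": [tx, ty, tz], "turn": turn}, ...]. A call has 1 to 12 rows; each row shifts and turns the commanded pose from where the row before left it, along the tool's axes as they then stand; what a row does not reach is not made up. A row lasts 1/10 s, in which the tool goes at most 50 mm and 8.59 degrees, less where a joint would pass 70% of its speed; a pose out of reach is approached as far as the arm can. A call with a gripper value outside its range is refused whole. "hand" is the closure in counts, from 0 (fully open) to 255 (shut), set as the call begins (left out, the last holds). The fingers move at their own pace and stop on an object; "newtons" is the grip in N (left out, the last holds). Time passes only in rows, so rows that do not move let the fingers close. It gives the time, the measured TCP pose, the force, the opening and the grip force at its end, in the units of the state.
- arm.state(): the state, without advancing time (a new reading comes with each control period).
- imaging.snapshot(name): name is "scene" or "top" or "wrist"; returns the picture (384x512x3 uint8, red, green, blue); there is no depth.
- imaging.camera_model(name): a dict with "fov_y" (degrees; the focal length in pixels is half the picture's height over the tangent of half this angle, whatever the lens; pixels are square), "cx", "cy" (the principal point, pixels), "extrinsics" (4x4, takes a point from camera to world coordinates); the wrist camera has in their place "T_tool_cam" (4x4, takes a point from camera to tool coordinates, whose origin is the TCP and whose axes are the flange's). Camera axes: x right, y up, looking along -z (the intrinsics and any distortion apply to the point x, -y, -z); pixel columns grow to the right and rows downward; lengths in mm; the calibration is good to about 2 mm. The wrist camera is an equidistant fisheye: a pixel r from the principal point sees the ray r / f radians off the axis. A picture is of the moment at which its call begins: read the wrist's pose just before it. camera_model takes no time and is no camera call.
- arm.finish_job(): hands the job in; it is judged then, once.
The state is a dict: "clock": time; "joint_pos": joint angles; "joint_velocities": joint speeds; "joint_efforts": joint torques, N m; "eef_pos": TCP position; "orientation": TCP orientation; "contact_force": force on the tool from outside, world axes, zero at the start; "wrist_torque": the same for the moment, N m; "finger_gap": finger opening in mm; "grip_force": force on a finger pad.
Only numpy, scipy, OpenCV 4.12 (cv2) and the standard library are available. Lean on these libraries where they do the work, as an engineer would, in place of code of your own. Each camera call takes 0.05 s, during which the arm holds its last target. There are 200 camera calls.

## Working session

There is one attempt and no reset: what is moved stays moved. The work goes in short steps, Python scripts to look and compute and a tool call to move; the robot and the scene stay as the last step left them, time stands still between calls to the robot, and variables do not carry over. Pictures are saved under pics/ and viewed, at most 10 in all, crops included, and the job is handed in when it is done.

Besides the shell and the picture viewer there is one more tool, called after "Request:" as a command line: name --argument value ..., lists and objects as JSON in quotes. arm_command: Moves the arm, as the interface text tells. Its arguments: {"type":"object","properties":{"deltas":{"type":"array"},"hand":{"type":"number"},"newtons":{"type":"number"}},"required":["deltas"]}

```bash
mkdir -p pics
python3 - <<'E'
from cell import arm, imaging
import cv2, numpy as np
for n in ("scene","top"):
    im=imaging.snapshot(n); cv2.imwrite(f"pics/{n}0.png",cv2.resize(im[:,:,::-1],(800,600),interpolation=cv2.INTER_CUBIC))
    m=imaging.camera_model(n); print(n,{k:(np.round(v,3).tolist()) for k,v in m.items() if not isinstance(v,str)})
s=arm.state(); print(s)
print({k:np.round(v,3).tolist() for k,v in imaging.camera_model("wrist").items()if not isinstance(v,str)})
E
```

```text
scene {'fov_y': 54.924, 'cx': 251.074, 'cy': 188.672, 'extrinsics': [[0.432, -0.735, 0.523, 1064.293], [0.902, 0.351, -0.252, -284.95], [0.002, 0.581, 0.814, 966.253], [0.0, 0.0, 0.0, 1.0]]}
top {'fov_y': 57.928, 'cx': 255.666, 'cy': 187.773, 'extrinsics': [[0.001, 0.992, -0.129, 378.612], [-1.0, 0.0, -0.002, 21.847], [-0.002, 0.129, 0.992, 932.979], [0.0, 0.0, 0.0, 1.0]]}
{'clock': 0.1, 'joint_pos': array([ 1.16959105e+00,  2.77089429e-01, -2.77421417e-02,  1.26803007e+00,
        1.76535082e-05,  1.46741732e+00]), 'joint_velocities': array([ 1.36775704e-05, -2.75684828e-03,  3.49050485e-03, -1.34178744e-03,
        6.00058918e-05,  6.20686833e-04]), 'joint_efforts': array([ 2.64635564e-04, -4.46707857e+01,  2.96128947e+01,  8.43663787e-03,
       -4.91919491e-05, -7.81442111e-06]), 'eef_pos': array([183.11302078, 596.82588447, 230.25211566]), 'orientation': array([[-9.55976514e-01,  2.93442035e-01, -8.22813655e-04],
       [ 2.93443097e-01,  9.55974665e-01, -1.89441204e-03],
       [ 2.30688883e-04, -2.05246241e-03, -9.99997867e-01]]), 'contact_force': array([-0.91589497,  0.25711751, -0.35220935]), 'wrist_torque': array([ 0.01338034, -0.04971329, -0.00287151]), 'grip_force': 0.0, 'finger_gap': 85.02881078620074}
{'fov_y': 65.706, 'cx': 259.075, 'cy': 190.614, 'T_tool_cam': [[-0.0, 0.946, 0.325, 83.922], [1.0, 0.0, 0.0, -1.112], [0.0, 0.325, -0.946, -142.266], [0.0, 0.0, 0.0, 1.0]]}
```

View pics/scene0.png

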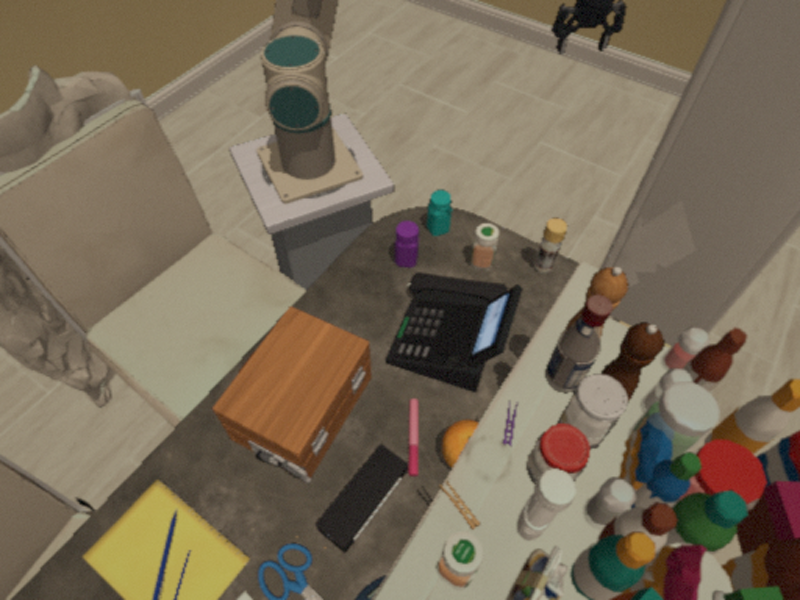

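View pics/top0.png

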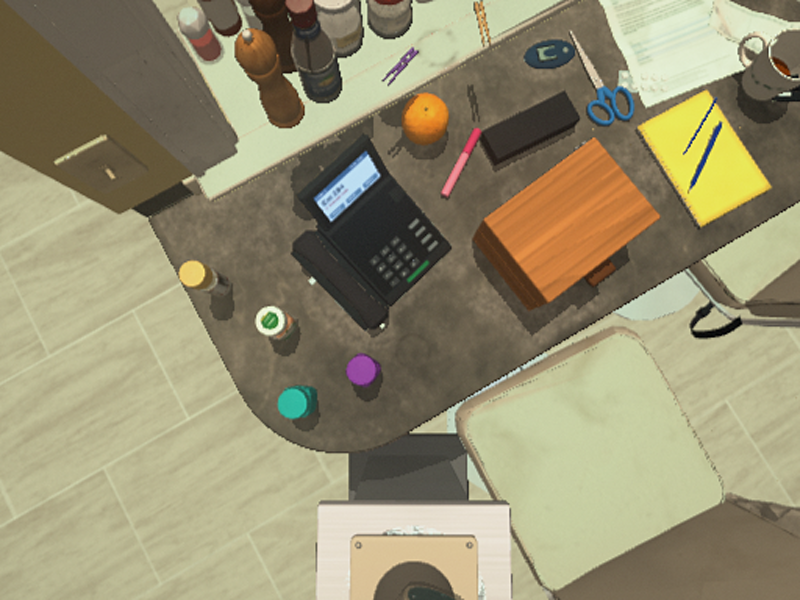

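The scene shows the chest on the right, with its tab at top-view (602,273) facing the lower right. The paprika jar is at (271,321), the yellow jar at (193,274), and the purple and turquoise look-alikes are below. I'll enlarge both.

```bash
cat > h.py <<'E'
import numpy as np, cv2
from cell import arm, imaging
def ray(name,u,v):
    m=imaging.camera_model(name); f=192/np.tan(np.radians(m['fov_y'])/2); E=np.array(m['extrinsics'])
    d=E[:3,:3]@np.array([(u-m['cx'])/f,-(v-m['cy'])/f,-1]); return E[:3,3],d
def plane(name,u,v,z):
    o,d=ray(name,u,v); return o+d*(z-o[2])/d[2]
def proj(name,p):
    m=imaging.camera_model(name); f=192/np.tan(np.radians(m['fov_y'])/2); E=np.array(m['extrinsics'])
    q=E[:3,:3].T@(np.asarray(p)-E[:3,3]); return np.array([m['cx']-f*q[0]/q[2], m['cy']+f*q[1]/q[2]])
E
python3 - <<'E'
import cv2
im=cv2.imread('pics/top0.png')  # 800x600 (x1.5625)
a=cv2.resize(im[120:330,455:680],None,fx=2.4,fy=2.4,interpolation=cv2.INTER_CUBIC)
b=cv2.resize(im[250:370,160:320],None,fx=1.6,fy=1.6,interpolation=cv2.INTER_CUBIC)
import numpy as np
c=np.zeros((504,800,3),np.uint8); c[:a.shape[0],:a.shape[1]]=a; c[:b.shape[0],542:542+b.shape[1]]=b
cv2.imwrite('pics/crop.png',c); print(a.shape,b.shape)
E
```

```text
(504, 540, 3) (192, 256, 3)
```

View pics/crop.png

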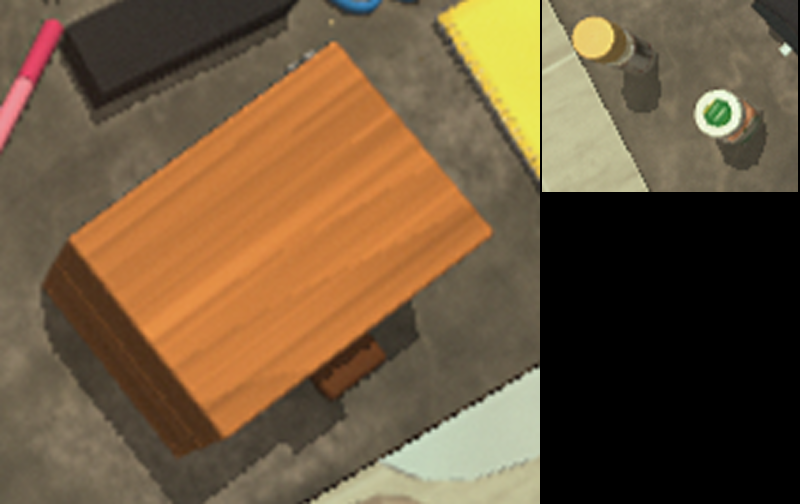

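The crop shows the lid-top corners at A(69,240), B(335,42), C(491,232) and D(222,438), the tab tip at about (334,398)–(386,355), the white cap centred at (718,113) and the yellow cap at (596,38).

Run:
```python
from h import *
np.set_printoptions(precision=1,suppress=True)
px=lambda x,y:((455+x/2.4+.5)*.64-.5,(120+y/2.4+.5)*.64-.5)
P=[plane('top',*px(*c),134) for c in [(69,240),(335,42),(491,232),(222,438)]]
A,B,C,D=P; print(A,B,C,D)
print([np.linalg.norm(x) for x in (B-A,C-B,C-D,D-A)])
ctr=(A+B+C+D)/4
ey=((A-B)+(D-C))[:2]; ey/=np.linalg.norm(ey); ex2=((A-D)+(B-C))[:2]; ex2/=np.linalg.norm(ex2)
ex=np.array([ey[1],-ey[0]]); print('ey',ey,'ex',ex,ex2)
c=ctr[:2]
print('centre',c,'yaw',np.arctan2(ex[1],ex[0]))
for q in [(334,398),(386,355),(311,376)]: 
    t=plane('top',*px(*q),80)[:2]-c; print('tab rel', t@ex,t@ey)
p2=lambda x,y:((160+(x-542)/1.6+.5)*.64-.5,(250+y/1.6+.5)*.64-.5)
print('jar',plane('top',*p2(718,113),98),'yellow',plane('top',*p2(596,38),132))
s=.64
print('jar scene',plane('scene',486*s,231*s,98),'yellow',plane('scene',555*s,228*s,132))
for n,q in (('A',A),('B',B),('C',C),('D',D)): print(n,proj('scene',q)/s)
```

```text
[ 594.5 -103.2  134. ] [ 725.2 -276.7  134. ] [ 599.7 -369.2  134. ] [ 469.  -195.3  134. ]
[np.float64(217.13675207167884), np.float64(155.88951853720238), np.float64(217.55509857044294), np.float64(155.6576410878412)]
ey [-0.6  0.8] ex [0.8 0.6] [0.8 0.6]
centre [ 597.1 -236.1] yaw 0.6449166199302279
tab rel -105.54178202082039 18.267898500087927
tab rel -104.01125360111854 -27.7416667351562
tab rel -85.00098457252837 21.05302961428773
jar [444.8 224.2  98. ] yellow [512.4 332.5 132. ]
jar scene [445.  221.4  98. ] yellow [520.1 326.2 132. ]
A [368.4 339.3]
B [297.9 450.7]
C [214. 405.]
D [291.1 303.2]
```

Request:
arm_command --deltas '[{"delta_pos": [-2.92,-3.75,0],"turn": 0},{"delta_pos": [-2.92,-3.75,0],"turn": 0},{"delta_pos": [-2.92,-3.75,0],"turn": 0},{"delta_pos": [-2.92,-3.75,0],"turn": 0},{"delta_pos": [-2.92,-3.75,0],"turn": 0},{"delta_pos": [-2.92,-3.75,0],"turn": 0},{"delta_pos": [-2.92,-3.75,0],"turn": 0},{"delta_pos": [-2.92,-3.75,0],"turn": 0},{"delta_pos": [-2.92,-3.75,0],"turn": 0},{"delta_pos": [-2.92,-3.75,0],"turn": 0},{"delta_pos": [-2.92,-3.75,0],"turn": 0},{"delta_pos": [-2.92,-3.75,0],"turn": 0}]' --hand 0 --newtons 20

```text
clock: 1.3
eef_pos: [386.2, 62.6, 231.2]
orientation: [[-0.956, 0.293, 0.0], [0.293, 0.956, 0.0], [-0.0, 0.0, -1.0]]
contact_force: [1.0, 1.0, -0.6]
finger_gap: 85.5
grip_force: 0.0
```

Request:
arm_command --deltas '[{"delta_pos": [-2.92,-3.75,0],"turn": 0},{"delta_pos": [-2.92,-3.75,0],"turn": 0},{"delta_pos": [-2.92,-3.75,0],"turn": 0},{"delta_pos": [-2.92,-3.75,0],"turn": 0},{"delta_pos": [-2.92,-3.75,0],"turn": 0},{"delta_pos": [-2.92,-3.75,0],"turn": 0},{"delta_pos": [-2.92,-3.75,0],"turn": 0},{"delta_pos": [-2.92,-3.75,0],"turn": 0},{"delta_pos": [0,0,0],"turn": -0.14},{"delta_pos": [0,0,0],"turn": -0.14},{"delta_pos": [0,0,0],"turn": -0.14},{"delta_pos": [0,0,0],"turn": -0.14}]'

```text
clock: 2.5
eef_pos: [521.2, -290.9, 230.4]
orientation: [[-0.964, -0.264, -0.001], [-0.264, 0.964, 0.001], [0.001, 0.001, -1.0]]
contact_force: [0.9, 0.0, -0.9]
finger_gap: 85.0
grip_force: 0.0
```

Request:
arm_command --deltas '[{"delta_pos": [0,0,0],"turn": -0.14},{"delta_pos": [0,0,0],"turn": -0.14},{"delta_pos": [0,0,0],"turn": -0.103},{"delta_pos": [0,0,0],"turn": 0},{"delta_pos": [0,0,0],"turn": 0}]'

```text
clock: 3.0
eef_pos: [521.4, -290.7, 230.9]
orientation: [[-0.8, -0.6, -0.001], [-0.6, 0.8, 0.0], [0.0, 0.001, -1.0]]
contact_force: [0.3, -0.1, 0.6]
finger_gap: 85.5
grip_force: 0.0
```

```bash
cat >> h.py <<'E'
def wplane(pose,u,v,z):
    m=imaging.camera_model('wrist'); f=192/np.tan(np.radians(m['fov_y'])/2); T=np.array(m['T_tool_cam'])
    x,y=u-m['cx'],v-m['cy']; r=np.hypot(x,y); t=r/f
    d=np.array([np.sin(t)*x/r,-np.sin(t)*y/r,-np.cos(t)])
    p,R=pose; o=p+R@T[:3,3]; w=R@(T[:3,:3]@d); return o+w*(z-o[2])/w[2]
def wsnap(fn):
    s=arm.state(); im=imaging.snapshot('wrist'); p,R=np.array(s['eef_pos']),np.array(s['orientation'])
    np.savez(fn+'.npz',p=p,R=R); cv2.imwrite(fn+'.png',cv2.resize(im[:,:,::-1],(800,600),interpolation=cv2.INTER_CUBIC)); return s
def wload(fn):
    d=np.load(fn+'.npz'); return d['p'],d['R']
def st():
    s=arm.state(); print(round(s['clock'],2),np.round(s['eef_pos'],1),np.round(s['orientation'],3).tolist(),'F',np.round(s['contact_force'],2),s['finger_gap'],s['grip_force'])
E
python3 -c "
from h import *
wsnap('pics/w1');st()"
```

```text
3.05 [ 521.4 -290.7  230.9] [[-0.8, -0.6, -0.001], [-0.6, 0.8, 0.0], [0.0, 0.001, -1.0]] F [-0.1   0.98  0.41] 85.37875097107845 0.0
```

View pics/w1.png

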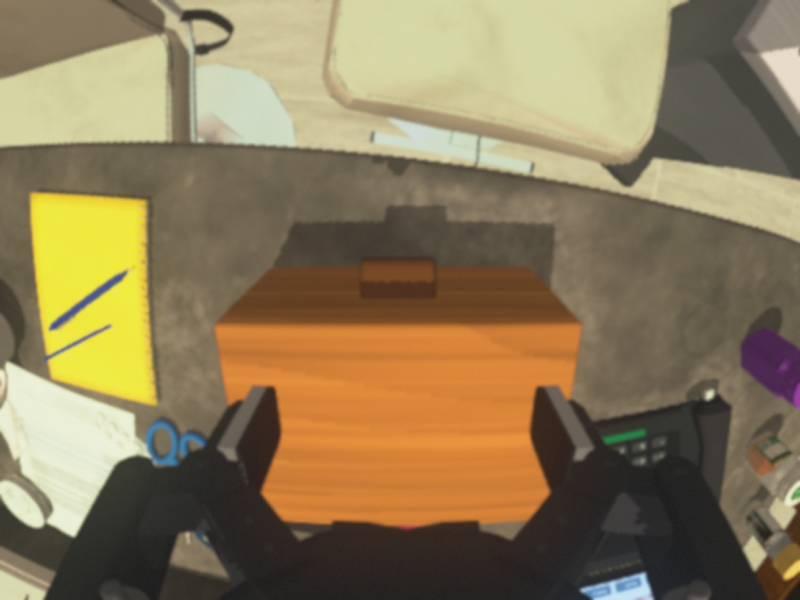

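The wrist view shows the lid's front top edge from (217,325) to (581,325), and the tab between columns 361 and 436 with its tip at row ~259 and its root at ~298.

Run:
```python
from h import *
np.set_printoptions(precision=1,suppress=True)
P=wload('pics/w1'); k=lambda x,y:((x+.5)*.64-.5,(y+.5)*.64-.5)
a=0.645; ex=np.array([np.cos(a),np.sin(a)]); ey=np.array([-ex[1],ex[0]]); c=np.array([597.1,-236.1])
def show(n,x,y,z):
    w=wplane(P,*k(x,y),z); r=w[:2]-c; print(n,w,'chest',r@ex,r@ey)
show('lid L',581,324,134); show('lid R',217,324,134)
show('back R',262,522,134); show('back L',546,519,134)
for z in (75,87):
    show('tip L',436,259,z); show('tip R',361,259,z); show('root L',436,298,z); show('root R',361,298,z)
show('base L',529,268,0);show('base R',270,268,0)
```

```text
lid L [ 470.8 -200.9  134. ] chest -79.77106689339539 104.10997241636062
lid R [ 598.9 -371.7  134. ] chest -80.09980114838504 -109.40015585749669
back R [ 726.7 -272.1  134. ] chest 81.93251244725037 -106.69923681198279
back L [ 596.1 -103.8  134. ] chest 78.7204369970435 106.28016754957702
tip L [ 501.6 -280.6   75. ] chest -103.06969711360966 21.840397827082995
tip R [ 531.4 -320.4   75. ] chest -103.2140736145698 -27.85236804784494
root L [ 523.1 -263.8   75. ] chest -75.77580812491144 22.326275483496623
root R [ 553.7 -304.6   75. ] chest -75.88284873592835 -28.683084679434362
tip L [ 499.7 -283.1   87. ] chest -106.08627538030888 21.021218649237575
tip R [ 528.3 -321.3   87. ] chest -106.22484158050037 -26.67170712817739
root L [ 520.3 -267.    87. ] chest -79.8908040919666 21.48754260195451
root R [ 549.7 -306.1   87. ] chest -79.99353695109647 -27.46899232562791
base L [ 471.4 -196.9    0. ] chest -76.90830247226893 106.88845440579975
base R [ 603.9 -374.     0. ] chest -77.49294049364767 -114.25268528026628
```

Request:
arm_command --deltas '[{"delta_pos": [0.36,-0.47,0],"turn": 0},{"delta_pos": [0,0,3.5],"turn": 0},{"delta_pos": [0,0,3.5],"turn": 0},{"delta_pos": [0,0,3.5],"turn": 0},{"delta_pos": [0,0,2.5],"turn": 0},{"delta_pos": [0,0,2.0],"turn": 0},{"delta_pos": [0,0,0],"turn": 0},{"delta_pos": [0,0,0],"turn": 0}]'

```text
clock: 3.85
eef_pos: [521.5, -297.0, 81.4]
orientation: [[-0.799, -0.601, -0.0], [-0.601, 0.799, 0.0], [0.0, 0.0, -1.0]]
contact_force: [0.2, 0.4, 0.6]
finger_gap: 85.0
grip_force: 0.0
```

Request:
arm_command --deltas '[{"delta_pos": [0,0,0.7],"turn": 0},{"delta_pos": [0,0,0.6],"turn": 0},{"delta_pos": [0,0,0],"turn": 0},{"delta_pos": [0,0,0],"turn": 0}]'

```text
clock: 4.25
eef_pos: [521.6, -296.8, 68.5]
orientation: [[-0.799, -0.601, 0.0], [-0.601, 0.799, -0.0], [-0.0, -0.0, -1.0]]
contact_force: [0.1, -0.0, -0.5]
finger_gap: 85.5
grip_force: 0.0
```

```bash
python3 -c "
from h import *
wsnap('pics/w2');st()"
```

```text
4.3 [ 521.7 -296.9   68.6] [[-0.799, -0.601, 0.0], [-0.601, 0.799, -0.0], [-0.0, -0.0, -1.0]] F [-0.52 -0.19 -0.1 ] 85.43444868965797 0.0
```

View pics/w2.png

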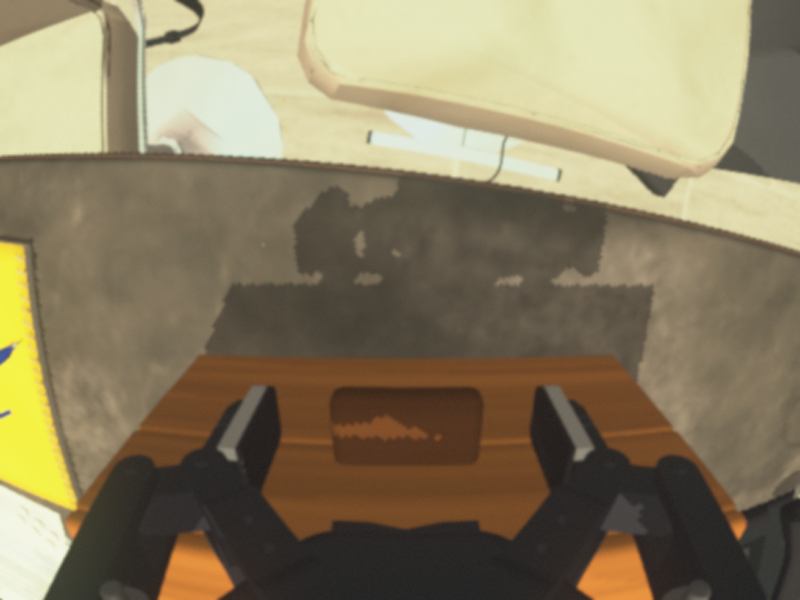

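The tab (331–482, rows 388–465) sits centred between the pads (275 and 535), so I can close.

Request:
arm_command --deltas '[{"delta_pos": [0,0,0],"turn": 0},{"delta_pos": [0,0,0],"turn": 0},{"delta_pos": [0,0,0],"turn": 0},{"delta_pos": [0,0,0],"turn": 0},{"delta_pos": [0,0,0],"turn": 0},{"delta_pos": [0,0,0],"turn": 0},{"delta_pos": [0,0,0],"turn": 0}]' --hand 255 --newtons 20

```text
clock: 5.0
eef_pos: [521.5, -296.6, 68.3]
orientation: [[-0.799, -0.601, -0.0], [-0.601, 0.799, 0.0], [-0.0, 0.0, -1.0]]
contact_force: [-1.0, 2.1, 0.4]
finger_gap: 49.5
grip_force: 27.7
```

Request:
arm_command --deltas '[{"delta_pos": [-0.05,0,-0.88],"turn": 0},{"delta_pos": [-0.1,0,-0.88],"turn": 0},{"delta_pos": [-0.14,0,-0.88],"turn": 0},{"delta_pos": [-0.18,0,-0.86],"turn": 0},{"delta_pos": [0,0,0],"turn": 0},{"delta_pos": [0,0,0],"turn": 0}]'

```text
clock: 5.6
eef_pos: [525.7, -293.5, 103.5]
orientation: [[-0.799, -0.602, 0.001], [-0.602, 0.799, 0.001], [-0.001, -0.0, -1.0]]
contact_force: [3.0, 3.0, -4.2]
finger_gap: 49.1
grip_force: 26.8
```

Request:
arm_command --deltas '[{"delta_pos": [-0.3,0,-0.85],"turn": 0},{"delta_pos": [-0.3,0,-0.85],"turn": 0},{"delta_pos": [-0.35,0,-0.83],"turn": 0},{"delta_pos": [-0.36,0,-0.82],"turn": 0},{"delta_pos": [-0.42,0,-0.78],"turn": 0},{"delta_pos": [-0.44,0,-0.78],"turn": 0},{"delta_pos": [-0.48,0,-0.74],"turn": 0},{"delta_pos": [0,0,0],"turn": 0},{"delta_pos": [0,0,0],"turn": 0}]'

```text
clock: 6.5
eef_pos: [546.3, -278.0, 160.1]
orientation: [[-0.799, -0.601, -0.0], [-0.601, 0.799, -0.0], [0.0, -0.0, -1.0]]
contact_force: [-2.5, 1.2, -2.1]
finger_gap: 49.6
grip_force: 26.7
```

Request:
arm_command --deltas '[{"delta_pos": [-0.55,0,-0.8],"turn": 0},{"delta_pos": [-0.55,0,-0.79],"turn": 0},{"delta_pos": [-0.6,0,-0.65],"turn": 0},{"delta_pos": [-0.6,0,-0.64],"turn": 0},{"delta_pos": [-0.66,0,-0.59],"turn": 0},{"delta_pos": [-0.67,0,-0.58],"turn": 0},{"delta_pos": [-0.71,0,-0.51],"turn": 0},{"delta_pos": [-0.72,0,-0.51],"turn": 0},{"delta_pos": [0,0,0],"turn": 0},{"delta_pos": [0,0,0],"turn": 0}]'

```text
clock: 7.5
eef_pos: [587.1, -247.3, 210.7]
orientation: [[-0.799, -0.602, 0.0], [-0.602, 0.799, 0.0], [-0.0, -0.0, -1.0]]
contact_force: [-0.8, 1.8, -4.5]
finger_gap: 49.2
grip_force: 25.2
```

Request:
arm_command --deltas '[{"delta_pos": [-0.75,0,-0.43],"turn": 0},{"delta_pos": [-0.76,0,-0.42],"turn": 0},{"delta_pos": [-0.8,0,-0.36],"turn": 0},{"delta_pos": [-0.8,0,-0.34],"turn": 0},{"delta_pos": [0,0,0],"turn": 0},{"delta_pos": [0,0,0],"turn": 0}]'

```text
clock: 8.1
eef_pos: [611.8, -228.9, 226.5]
orientation: [[-0.799, -0.601, -0.0], [-0.601, 0.799, -0.0], [0.0, -0.0, -1.0]]
contact_force: [-4.7, -0.2, -1.5]
finger_gap: 49.2
grip_force: 25.0
```

```bash
cat >> h.py <<'E'
def polar():
    s=arm.state(); p=s['eef_pos']; a=.645; ex=np.array([np.cos(a),np.sin(a),0]); F=s['contact_force']
    fr=177-(p-np.array([521.5,-296.6,68.3]))@ex; z=p[2]-62.3; ph=np.arctan2(z,fr)
    t=np.sin(ph)*ex+np.cos(ph)*np.array([0,0,1]); r=-np.cos(ph)*ex+np.sin(ph)*np.array([0,0,1])
    print('t %.2f fr %.1f z %.1f r %.1f theta %.3f  Ft(open+) %.2f Fr(out+) %.2f'%(s['clock'],fr,z,np.hypot(fr,z),ph-.034,F@t,F@r),'F',np.round(F,1),'grip',np.round(s['grip_force'],1),np.round(s['finger_gap'],1),'M',np.round(s['wrist_torque'],2))
E
python3 -c "
from h import *
polar()"
```

```text
t 8.10 fr 64.1 z 164.2 r 176.3 theta 1.165  Ft(open+) -4.13 Fr(out+) 0.02 F [-4.7 -0.2 -1.5] grip 25.0 49.2 M [-0.16  1.06 -0.06]
```

Request:
arm_command --deltas '[{"delta_pos": [-0.85,0,-0.31],"turn": 0},{"delta_pos": [0,0,0],"turn": 0},{"delta_pos": [0,0,0],"turn": 0}]'

```text
clock: 8.4
eef_pos: [618.4, -224.0, 229.5]
orientation: [[-0.799, -0.601, -0.0], [-0.601, 0.799, -0.0], [0.0, -0.0, -1.0]]
contact_force: [-4.0, -0.2, 0.8]
finger_gap: 49.4
grip_force: 24.9
```

Request:
arm_command --deltas '[{"delta_pos": [-0.84,0,-0.26],"turn": 0},{"delta_pos": [0,0,0],"turn": 0},{"delta_pos": [0,0,0],"turn": 0}]'

```text
clock: 8.7
eef_pos: [625.1, -218.9, 232.1]
orientation: [[-0.799, -0.601, 0.0], [-0.601, 0.799, -0.0], [-0.0, -0.0, -1.0]]
contact_force: [-4.6, -0.9, 0.5]
finger_gap: 49.2
grip_force: 24.9
```

```bash
python3 -c "
from h import *
polar()"
```

```text
t 8.70 fr 47.5 z 169.8 r 176.3 theta 1.264  Ft(open+) -3.89 Fr(out+) 1.56 F [-4.6 -0.9  0.5] grip 24.9 49.2 M [-0.16  1.13 -0.17]
```

Request:
arm_command --deltas '[{"delta_pos": [-0.86,0,-0.22],"turn": 0},{"delta_pos": [0,0,0],"turn": 0},{"delta_pos": [0,0,0],"turn": 0}]'

```text
clock: 9.0
eef_pos: [632.0, -213.7, 234.3]
orientation: [[-0.799, -0.601, 0.0], [-0.601, 0.799, -0.0], [-0.0, -0.0, -1.0]]
contact_force: [-4.1, -0.3, 1.4]
finger_gap: 49.7
grip_force: 24.8
```

Request:
arm_command --deltas '[{"delta_pos": [-0.86,0,-0.18],"turn": 0},{"delta_pos": [0,0,0],"turn": 0},{"delta_pos": [0,0,0],"turn": 0}]'

```text
clock: 9.3
eef_pos: [639.0, -208.4, 236.1]
orientation: [[-0.799, -0.601, 0.001], [-0.601, 0.799, 0.0], [-0.001, -0.0, -1.0]]
contact_force: [-4.7, 0.8, 3.5]
finger_gap: 49.3
grip_force: 24.6
```

```bash
python3 -c "
from h import *
polar()"
```

```text
t 9.30 fr 30.1 z 173.8 r 176.4 theta 1.365  Ft(open+) -2.67 Fr(out+) 4.02 F [-4.7  0.8  3.5] grip 24.6 49.3 M [ 0.02  1.13 -0.02]
```

Request:
arm_command --deltas '[{"delta_pos": [-0.87,0,-0.17],"turn": 0},{"delta_pos": [0,0,0],"turn": 0},{"delta_pos": [0,0,0],"turn": 0}]'

```text
clock: 9.6
eef_pos: [646.0, -203.1, 237.5]
orientation: [[-0.799, -0.601, 0.0], [-0.601, 0.799, 0.0], [-0.001, -0.0, -1.0]]
contact_force: [-4.6, 1.1, 1.9]
finger_gap: 49.2
grip_force: 24.4
```

```bash
python3 -c "
from h import *
polar()"
```

```text
t 9.60 fr 21.3 z 175.2 r 176.5 theta 1.416  Ft(open+) -2.76 Fr(out+) 2.27 F [-4.6  1.1  1.9] grip 24.4 49.2 M [ 0.08  0.96 -0.03]
```

Request:
arm_command --deltas '[{"delta_pos": [-0.88,0,-0.1],"turn": 0},{"delta_pos": [0,0,0],"turn": 0},{"delta_pos": [0,0,0],"turn": 0}]'

```text
clock: 9.9
eef_pos: [653.1, -197.8, 238.5]
orientation: [[-0.799, -0.602, 0.001], [-0.602, 0.799, 0.0], [-0.001, -0.0, -1.0]]
contact_force: [-3.3, 0.9, 2.6]
finger_gap: 49.3
grip_force: 24.2
```

```bash
python3 -c "
from h import *
polar()"
```

```text
t 9.90 fr 12.4 z 176.2 r 176.6 theta 1.466  Ft(open+) -1.92 Fr(out+) 2.77 F [-3.3  0.9  2.6] grip 24.2 49.3 M [ 0.1   0.86 -0.07]
```

Request:
arm_command --deltas '[{"delta_pos": [-0.88,0,-0.07],"turn": 0},{"delta_pos": [0,0,0],"turn": 0},{"delta_pos": [0,0,0],"turn": 0}]'

```text
clock: 10.2
eef_pos: [660.3, -192.4, 239.0]
orientation: [[-0.799, -0.602, 0.001], [-0.602, 0.799, 0.0], [-0.001, -0.0, -1.0]]
contact_force: [-2.9, 1.0, 2.1]
finger_gap: 49.6
grip_force: 23.9
```

```bash
python3 -c "
from h import *
polar()"
```

```text
t 10.20 fr 3.5 z 176.7 r 176.8 theta 1.517  Ft(open+) -1.69 Fr(out+) 2.11 F [-2.9  1.   2.1] grip 23.9 49.6 M [ 0.19  0.71 -0.05]
```

Request:
arm_command --deltas '[{"delta_pos": [-0.44,0,0],"turn": 0},{"delta_pos": [0,0,0],"turn": 0},{"delta_pos": [0,0,0],"turn": 0}]'

```text
clock: 10.5
eef_pos: [663.8, -189.8, 239.2]
orientation: [[-0.799, -0.602, 0.0], [-0.602, 0.799, 0.0], [-0.0, -0.0, -1.0]]
contact_force: [-2.0, 2.0, 1.7]
finger_gap: 49.2
grip_force: 23.9
```

```bash
python3 -c "
from h import *
polar()"
```

```text
t 10.50 fr -0.9 z 176.9 r 176.9 theta 1.542  Ft(open+) -0.43 Fr(out+) 1.71 F [-2.   2.   1.7] grip 23.9 49.2 M [ 0.16  0.82 -0.08]
```

Request:
arm_command --deltas '[{"delta_pos": [-0.44,0,0],"turn": 0},{"delta_pos": [0,0,0],"turn": 0},{"delta_pos": [0,0,0],"turn": 0}]'

```text
clock: 10.8
eef_pos: [667.4, -187.1, 239.2]
orientation: [[-0.799, -0.602, 0.001], [-0.602, 0.799, 0.0], [-0.001, -0.0, -1.0]]
contact_force: [-3.2, 1.0, 2.5]
finger_gap: 49.1
grip_force: 23.8
```

```bash
python3 -c "
from h import *
polar()"
```

```text
t 10.80 fr -5.5 z 176.9 r 177.0 theta 1.568  Ft(open+) -2.01 Fr(out+) 2.39 F [-3.2  1.   2.5] grip 23.8 49.1 M [ 0.21  0.72 -0.05]
```

Request:
arm_command --deltas '[{"delta_pos": [-0.44,0,0.02],"turn": 0},{"delta_pos": [0,0,0],"turn": 0},{"delta_pos": [0,0,0],"turn": 0}]'

```text
clock: 11.1
eef_pos: [671.0, -184.4, 239.1]
orientation: [[-0.799, -0.602, 0.001], [-0.602, 0.799, 0.0], [-0.001, -0.0, -1.0]]
contact_force: [-3.3, 1.3, 2.8]
finger_gap: 49.1
grip_force: 23.8
```

```bash
python3 -c "
from h import *
polar()"
```

```text
t 11.10 fr -9.9 z 176.8 r 177.1 theta 1.593  Ft(open+) -2.01 Fr(out+) 2.66 F [-3.3  1.3  2.8] grip 23.8 49.1 M [ 0.23  0.7  -0.07]
```

Run:
```python
from h import *
im=imaging.snapshot('scene'); w=wsnap('pics/w3')
c=cv2.resize(im[120:320,90:290,::-1],(600,600),interpolation=cv2.INTER_CUBIC); cv2.imwrite('pics/s3.png',c)
```

```text
(no output)
```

View pics/w3.png

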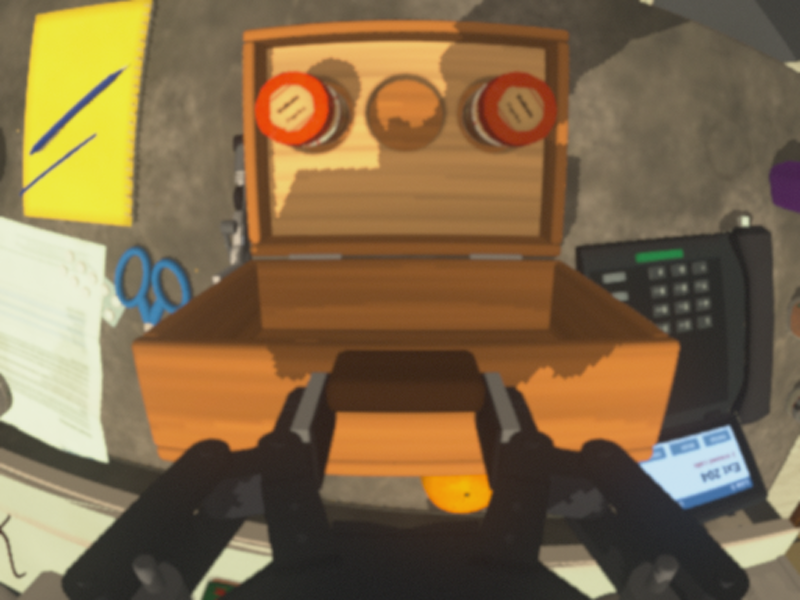

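The view shows the lid roughly upright and the tab well held. The middle well's rim is centred at (406,112), between the red caps at (292,108) and (519,108). I'll continue.

Request:
arm_command --deltas '[{"delta_pos": [-0.44,0,0.02],"turn": 0},{"delta_pos": [-0.44,0,0.03],"turn": 0},{"delta_pos": [0,0,0],"turn": 0},{"delta_pos": [0,0,0],"turn": 0}]'

```text
clock: 11.6
eef_pos: [678.1, -179.0, 238.5]
orientation: [[-0.799, -0.602, 0.001], [-0.602, 0.799, 0.0], [-0.001, -0.0, -1.0]]
contact_force: [-2.3, 2.8, 2.6]
finger_gap: 49.6
grip_force: 23.8
```

```bash
python3 -c "
from h import *
polar()"
```

```text
t 11.60 fr -18.9 z 176.2 r 177.2 theta 1.643  Ft(open+) -0.39 Fr(out+) 2.53 F [-2.3  2.8  2.6] grip 23.8 49.6 M [ 0.35  0.56 -0.11]
```

Request:
arm_command --deltas '[{"delta_pos": [-0.44,0,0.05],"turn": 0},{"delta_pos": [0,0,0],"turn": 0},{"delta_pos": [0,0,0],"turn": 0}]'

```text
clock: 11.9
eef_pos: [681.5, -176.5, 238.1]
orientation: [[-0.799, -0.602, 0.001], [-0.602, 0.799, 0.0], [-0.001, -0.0, -1.0]]
contact_force: [-2.1, 2.7, 4.3]
finger_gap: 49.2
grip_force: 23.8
```

```bash
python3 -c "
from h import *
polar()"
```

```text
t 11.90 fr -23.1 z 175.8 r 177.3 theta 1.667  Ft(open+) -0.60 Fr(out+) 4.28 F [-2.1  2.7  4.3] grip 23.8 49.2 M [ 0.41  0.62 -0.03]
```

Request:
arm_command --deltas '[{"delta_pos": [-0.44,0,0],"turn": 0},{"delta_pos": [0,0,0],"turn": 0},{"delta_pos": [0,0,0],"turn": 0}]'

```text
clock: 12.2
eef_pos: [684.9, -173.9, 237.7]
orientation: [[-0.799, -0.601, 0.0], [-0.601, 0.799, 0.0], [-0.0, 0.0, -1.0]]
contact_force: [-1.2, 2.5, 2.2]
finger_gap: 49.5
grip_force: 23.6
```

```bash
python3 -c "
from h import *
polar()"
```

```text
t 12.20 fr -27.3 z 175.4 r 177.5 theta 1.691  Ft(open+) 0.18 Fr(out+) 2.23 F [-1.2  2.5  2.2] grip 23.6 49.5 M [ 0.29  0.39 -0.06]
```

Request:
arm_command --deltas '[{"delta_pos": [-0.44,0,0.05],"turn": 0},{"delta_pos": [0,0,0],"turn": 0},{"delta_pos": [0,0,0],"turn": 0}]'

```text
clock: 12.5
eef_pos: [688.4, -171.3, 237.0]
orientation: [[-0.799, -0.601, -0.0], [-0.601, 0.799, 0.0], [-0.0, 0.0, -1.0]]
contact_force: [-0.9, 1.6, 1.6]
finger_gap: 49.6
grip_force: 23.4
```

```bash
python3 -c "
from h import *
polar()"
```

```text
t 12.50 fr -31.7 z 174.7 r 177.6 theta 1.716  Ft(open+) 0.01 Fr(out+) 1.60 F [-0.9  1.6  1.6] grip 23.4 49.6 M [ 0.2   0.25 -0.11]
```

Request:
arm_command --deltas '[{"delta_pos": [-0.44,0,0.07],"turn": 0},{"delta_pos": [0,0,0],"turn": 0},{"delta_pos": [0,0,0],"turn": 0}]'

```text
clock: 12.8
eef_pos: [691.9, -168.6, 236.4]
orientation: [[-0.799, -0.602, -0.0], [-0.602, 0.799, 0.0], [-0.0, 0.0, -1.0]]
contact_force: [-1.6, 2.0, -1.1]
finger_gap: 49.0
grip_force: 23.3
```

```bash
python3 -c "
from h import *
polar()"
```

```text
t 12.80 fr -36.1 z 174.1 r 177.8 theta 1.741  Ft(open+) 0.19 Fr(out+) -1.06 F [-1.6  2.  -1.1] grip 23.3 49.0 M [ 0.22  0.19 -0.01]
```

Request:
arm_command --deltas '[{"delta_pos": [-0.44,0,0.08],"turn": 0},{"delta_pos": [0,0,0],"turn": 0},{"delta_pos": [0,0,0],"turn": 0}]'

```text
clock: 13.1
eef_pos: [695.4, -166.0, 235.6]
orientation: [[-0.799, -0.601, -0.0], [-0.601, 0.799, 0.0], [-0.0, 0.0, -1.0]]
contact_force: [-1.9, 1.9, -1.7]
finger_gap: 49.6
grip_force: 23.1
```

```bash
python3 -c "
from h import *
polar()"
```

```text
t 13.10 fr -40.5 z 173.3 r 178.0 theta 1.766  Ft(open+) -0.02 Fr(out+) -1.78 F [-1.9  1.9 -1.7] grip 23.1 49.6 M [ 0.14  0.17 -0.06]
```

Request:
arm_command --deltas '[{"delta_pos": [-0.44,0,0.1],"turn": 0},{"delta_pos": [0,0,0],"turn": 0},{"delta_pos": [0,0,0],"turn": 0}]'

```text
clock: 13.4
eef_pos: [698.8, -163.4, 234.7]
orientation: [[-0.799, -0.601, -0.0], [-0.601, 0.799, -0.0], [0.0, 0.0, -1.0]]
contact_force: [0.3, 0.5, -0.8]
finger_gap: 49.1
grip_force: 23.0
```

```bash
python3 -c "
from h import *
polar()"
```

```text
t 13.40 fr -44.8 z 172.4 r 178.1 theta 1.791  Ft(open+) 0.72 Fr(out+) -0.66 F [ 0.3  0.5 -0.8] grip 23.0 49.1 M [ 0.06  0.22 -0.02]
```

Request:
arm_command --deltas '[{"delta_pos": [-0.44,0,0.1],"turn": 0},{"delta_pos": [0,0,0],"turn": 0},{"delta_pos": [0,0,0],"turn": 0}]'

```text
clock: 13.7
eef_pos: [702.2, -160.9, 233.7]
orientation: [[-0.799, -0.601, -0.0], [-0.601, 0.799, -0.0], [0.0, 0.0, -1.0]]
contact_force: [-1.6, -0.7, -1.2]
finger_gap: 49.3
grip_force: 22.9
```

```bash
python3 -c "
from h import *
polar()"
```

```text
t 13.70 fr -49.0 z 171.4 r 178.3 theta 1.815  Ft(open+) -1.31 Fr(out+) -1.60 F [-1.6 -0.7 -1.2] grip 22.9 49.3 M [-0.12  0.35 -0.03]
```

Request:
arm_command --deltas '[{"delta_pos": [0,0,0],"turn": 0},{"delta_pos": [0,0,0],"turn": 0},{"delta_pos": [0,0,0],"turn": 0},{"delta_pos": [0,0,0],"turn": 0},{"delta_pos": [0,0,0],"turn": 0},{"delta_pos": [0,0,0],"turn": 0}]' --hand 0

```text
clock: 14.3
eef_pos: [702.3, -160.8, 234.0]
orientation: [[-0.799, -0.601, 0.0], [-0.601, 0.799, -0.0], [-0.0, -0.0, -1.0]]
contact_force: [0.3, 0.7, 0.1]
finger_gap: 85.2
grip_force: 0.0
```

```bash
python3 -c "
from h import *
polar()
wsnap('pics/w4')
a=cv2.imread('pics/w3.png');b=cv2.imread('pics/w4.png')
cv2.imwrite('pics/w4s.png',cv2.resize(b,(480,360)))"
```

```text
t 14.30 fr -49.1 z 171.7 r 178.6 theta 1.815  Ft(open+) 0.59 Fr(out+) 0.25 F [0.3 0.7 0.1] grip 0.0 85.2 M [ 0.01  0.02 -0.01]
```

View pics/w4s.png

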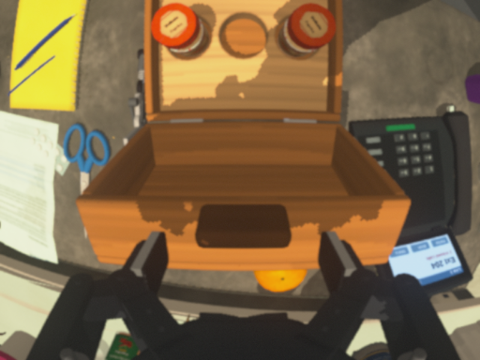

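Request:
arm_command --deltas '[{"delta_pos": [0,0,-4],"turn": 0},{"delta_pos": [0,0,-4],"turn": 0},{"delta_pos": [-0.24,4.6,0],"turn": 0},{"delta_pos": [-0.24,4.6,0],"turn": 0},{"delta_pos": [-0.24,4.6,0],"turn": 0},{"delta_pos": [-0.24,4.6,0],"turn": 0},{"delta_pos": [-0.24,4.6,0],"turn": 0},{"delta_pos": [-0.24,4.6,0],"turn": 0},{"delta_pos": [-0.24,4.6,0],"turn": 0},{"delta_pos": [-0.24,4.6,0],"turn": 0},{"delta_pos": [-0.24,4.6,0],"turn": 0},{"delta_pos": [-0.24,4.6,0],"turn": 0}]'

```text
clock: 15.55
eef_pos: [443.5, 222.4, 314.2]
orientation: [[-0.799, -0.601, 0.001], [-0.601, 0.799, 0.0], [-0.001, -0.0, -1.0]]
contact_force: [0.4, 1.1, -0.3]
finger_gap: 85.4
grip_force: 0.0
```

Request:
arm_command --deltas '[{"delta_pos": [0,0,1],"turn": 0.143},{"delta_pos": [0,0,1],"turn": 0.143},{"delta_pos": [0,0,1],"turn": 0.143},{"delta_pos": [0,0,1],"turn": 0.143},{"delta_pos": [0,0,1],"turn": 0.143},{"delta_pos": [0,0,1],"turn": 0.143},{"delta_pos": [0,0,1],"turn": 0.143},{"delta_pos": [0,0,1],"turn": 0.143},{"delta_pos": [0,0,1],"turn": 0.143},{"delta_pos": [0,0,1],"turn": 0.143},{"delta_pos": [0,0,0],"turn": 0.141},{"delta_pos": [0,0,0],"turn": 0}]'

```text
clock: 16.75
eef_pos: [444.5, 221.1, 213.7]
orientation: [[-0.601, 0.799, -0.001], [0.799, 0.601, -0.0], [0.0, -0.001, -1.0]]
contact_force: [-0.3, -0.5, 0.6]
finger_gap: 85.1
grip_force: 0.0
```

Run:
```python
from h import *
np.set_printoptions(precision=1,suppress=True)
wsnap('pics/w5'); st()
im=imaging.snapshot('scene'); cv2.imwrite('pics/s5.png',im[:,:,::-1])
P=wload('pics/w3'); k=lambda x,y:((x+.5)*.64-.5,(y+.5)*.64-.5)
a=0.645; ex=np.array([np.cos(a),np.sin(a)]); ey=np.array([-ex[1],ex[0]]); c=np.array([597.1,-236.1])
for n,x,y,z in [('well',406,112,46),('capL',519,108,118),('capR',292,108,118),('rimFL',568,33,75),('rimFR',245,33,75),('hingeL',565,245,75),('hingeR',250,245,75)]:
    w=wplane(P,*k(x,y),z); r=w[:2]-c; print(n,w,'chest',r@ex,r@ey)
```

```text
16.8 [444.8 221.2 214. ] [[-0.603, 0.797, 0.0], [0.797, 0.603, 0.0], [-0.0, 0.0, -1.0]] F [ 0.1  0.3 -0.2] 85.50436641564801 0.0
well [ 586.1 -248.7   46. ] chest -16.365081326196112 -3.5033322619535867
capL [ 548.3 -197.7  118. ] chest -15.855196885783277 60.04038866795706
capR [ 625.3 -299.8  118. ] chest -15.789491986032626 -67.84419082844573
rimFL [ 473.9 -197.6   75. ] chest -75.34485698156618 104.82705891767567
rimFR [ 603.9 -370.    75. ] chest -75.02000905705148 -111.1077716705204
hingeL [ 590.4 -106.    75. ] chest 72.88161974252078 107.94435264456804
hingeR [ 723.1 -282.1   75. ] chest 73.03754312814479 -112.54764520689754
```

View pics/w5.png

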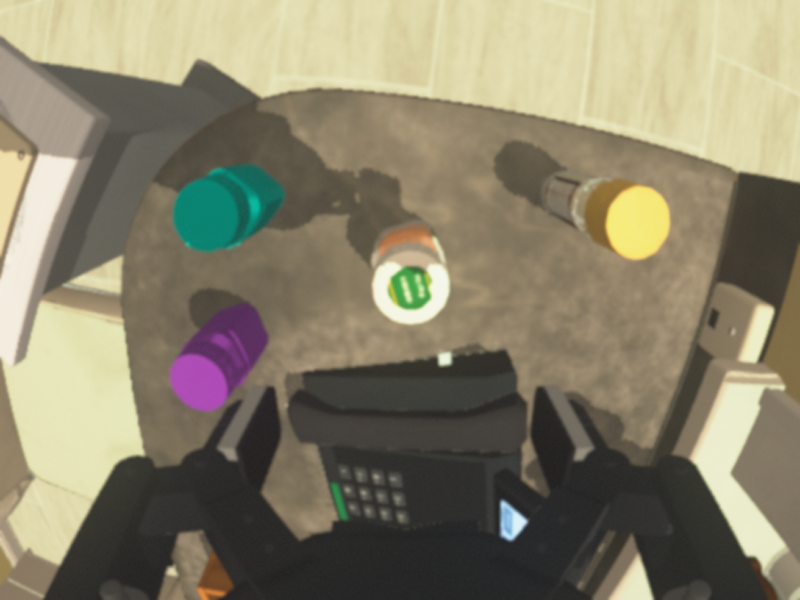

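The white cap with its green label is centred at (410,288) and nothing stands within the fingers' sweep.

Run:
```python
from h import *
np.set_printoptions(precision=1,suppress=True)
P=wload('pics/w5'); k=lambda x,y:((x+.5)*.64-.5,(y+.5)*.64-.5)
w=wplane(P,*k(410.5,288),98); d=P[1].T@(w-P[0]); print(w,'tool delta',d)
for q in [(372,288),(449,288),(410,324)]: print(wplane(P,*k(*q),98))
```

```text
[445.7 223.   98. ] tool delta [  0.8   2.2 115.7]
[427.7 209.4  98. ]
[463.7 236.5  98. ]
[459.1 204.7  98. ]
```

Request:
arm_command --deltas '[{"delta_pos": [0.08,0.22,0],"turn": 0},{"delta_pos": [0,0,3.5],"turn": 0},{"delta_pos": [0,0,3.5],"turn": 0},{"delta_pos": [0,0,3],"turn": 0},{"delta_pos": [0,0,2.5],"turn": 0},{"delta_pos": [0,0,2.4],"turn": 0},{"delta_pos": [0,0,0],"turn": 0},{"delta_pos": [0,0,0],"turn": 0}]'

```text
clock: 17.65
eef_pos: [446.1, 223.2, 65.2]
orientation: [[-0.602, 0.799, -0.0], [0.799, 0.602, -0.0], [0.0, -0.0, -1.0]]
contact_force: [0.1, 0.7, 0.9]
finger_gap: 85.7
grip_force: 0.0
```

Request:
arm_command --deltas '[{"delta_pos": [0,0,0],"turn": 0},{"delta_pos": [0,0,0],"turn": 0},{"delta_pos": [0,0,0],"turn": 0},{"delta_pos": [0,0,0],"turn": 0},{"delta_pos": [0,0,0],"turn": 0},{"delta_pos": [0,0,0],"turn": 0},{"delta_pos": [0,0,0],"turn": 0},{"delta_pos": [0,0,0],"turn": 0}]' --hand 255 --newtons 25

```text
clock: 18.45
eef_pos: [446.9, 223.3, 66.5]
orientation: [[-0.601, 0.799, 0.002], [0.799, 0.601, 0.0], [-0.001, 0.002, -1.0]]
contact_force: [-0.4, -0.0, 4.7]
finger_gap: 45.5
grip_force: 24.9
```

Request:
arm_command --deltas '[{"delta_pos": [0,0,-2],"turn": 0},{"delta_pos": [0,0,-4],"turn": 0},{"delta_pos": [0,0,-4],"turn": 0},{"delta_pos": [0,0,-4],"turn": 0},{"delta_pos": [0,0,-4],"turn": 0},{"delta_pos": [0,0,-2],"turn": 0},{"delta_pos": [0,0,0],"turn": 0}]'

```text
clock: 19.15
eef_pos: [448.5, 224.0, 269.4]
orientation: [[-0.601, 0.799, 0.008], [0.799, 0.601, 0.003], [-0.003, 0.008, -1.0]]
contact_force: [0.4, 0.2, -1.2]
finger_gap: 45.7
grip_force: 25.6
```

Request:
arm_command --deltas '[{"delta_pos": [-2.2,-0.7,0],"turn": 0},{"delta_pos": [-3.8,-1.25,0],"turn": 0},{"delta_pos": [-3.8,-1.25,0],"turn": 0},{"delta_pos": [-3.8,-1.25,0],"turn": 0},{"delta_pos": [-3.8,-1.25,0],"turn": 0},{"delta_pos": [-3.8,-1.25,0],"turn": 0},{"delta_pos": [-3.8,-1.25,0],"turn": 0},{"delta_pos": [-3.8,-1.25,0],"turn": 0},{"delta_pos": [-3.8,-1.25,0],"turn": 0},{"delta_pos": [-3.8,-1.25,0],"turn": 0},{"delta_pos": [-3.8,-1.25,0],"turn": 0},{"delta_pos": [-3.8,-1.25,0],"turn": 0}]'

```text
clock: 20.35
eef_pos: [594.4, -216.6, 262.7]
orientation: [[-0.601, 0.799, -0.003], [0.799, 0.601, 0.002], [0.003, -0.001, -1.0]]
contact_force: [-0.2, -0.0, -1.3]
finger_gap: 45.6
grip_force: 25.4
```

Request:
arm_command --deltas '[{"delta_pos": [-3.8,-1.25,0],"turn": 0},{"delta_pos": [-3.8,-1.25,0],"turn": 0},{"delta_pos": [-1.5,-0.4,0],"turn": 0},{"delta_pos": [0,0,0],"turn": 0},{"delta_pos": [0,0,0],"turn": 0},{"delta_pos": [0,0,0],"turn": 0}]'

```text
clock: 20.95
eef_pos: [625.9, -304.1, 264.0]
orientation: [[-0.602, 0.799, -0.002], [0.799, 0.602, 0.001], [0.002, -0.001, -1.0]]
contact_force: [-0.4, -1.3, -0.0]
finger_gap: 45.2
grip_force: 25.4
```

Run:
```python
from h import *
wsnap('pics/w6'); st()
```

```text
21.0 [ 626.1 -304.1  264.5] [[-0.602, 0.798, -0.001], [0.798, 0.602, 0.001], [0.001, -0.0, -1.0]] F [-0.33  0.38 -0.89] 45.52740649686292 25.435390878701583
```

View pics/w6.png

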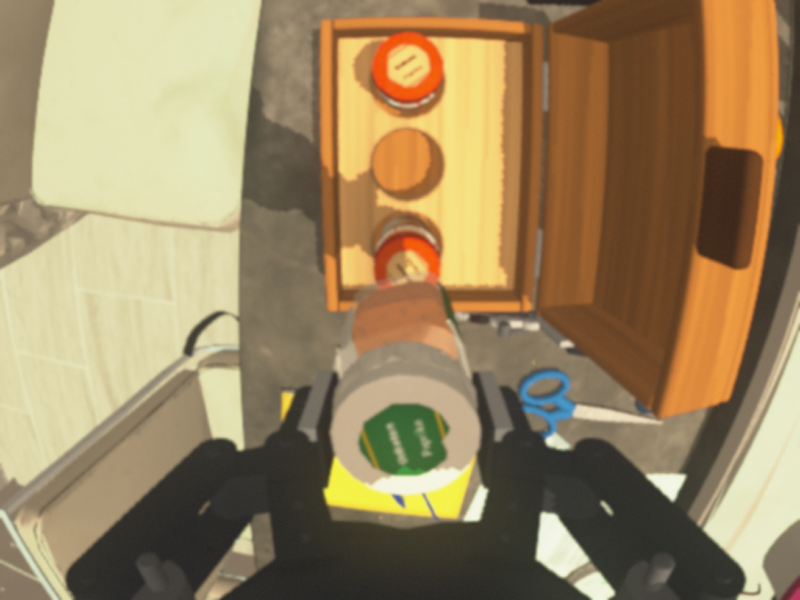

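The lid stands open. The well rim spans columns 371–443 and rows 127–199, centred at about (407,163), and the left red cap is centred at (408,67).

Run:
```python
from h import *
np.set_printoptions(precision=1,suppress=True)
P=wload('pics/w6'); k=lambda x,y:((x+.5)*.64-.5,(y+.5)*.64-.5)
a=0.645; ex=np.array([np.cos(a),np.sin(a)]); ey=np.array([-ex[1],ex[0]]); c=np.array([597.1,-236.1])
for n,x,y,z in [('well',407,163,46),('wl',371,163,46),('wr',443,163,46),('wt',407,127,46),('wb',407,199,46),('capL',408,67,118),('rimFL',321,20,75),('rimFR',329,310,75),('hingeL',543,24,75),('hingeR',535,310,75)]:
    w=wplane(P,*k(x,y),z); r=w[:2]-c; print(n,w,'chest',r@ex,r@ey,'tool',(P[1].T@(w-P[0]))[:2])
# refine: mask of rim by blurred gradient
g=cv2.imread('pics/w6.png'); roi=g[115:212,358:458]; cv2.imwrite('/tmp/r.png',roi)
hsv=cv2.cvtColor(roi,cv2.COLOR_BGR2HSV); L=cv2.cvtColor(roi,cv2.COLOR_BGR2LAB)
for y in range(12,90,8): print(y+115, roi[y,::4,0].tolist())
```

```text
well [ 584.6 -248.7   46. ] chest -17.54812050606542 -2.5709052138613533 tool [68.7  0.5]
wl [ 562.5 -265.2   46. ] chest -45.153783401184135 -2.4078442661072037 tool [ 68.9 -27.1]
wr [ 606.5 -231.9   46. ] chest 10.072486033989351 -2.319725030939285 tool [68.9 28.1]
wt [ 567.8 -226.4   46. ] chest -17.582473209784798 25.37578246967206 tool [96.6  0.5]
wb [ 601.6 -271.1   46. ] chest -17.507631712068225 -30.68398331042957 tool [40.6  0.5]
capL [ 547.1 -198.3  118. ] chest -17.27798758853582 60.261274034536996 tool [131.7   0.8]
rimFL [ 471.4 -199.3   75. ] chest -78.31120197116002 104.95839510581176 tool [176.3 -60.2]
rimFR [ 602.4 -371.8   75. ] chest -77.3314817375764 -111.66873518127647 tool [-40.3 -59.4]
hingeL [ 597.3 -103.6   75. ] chest 79.77348417725511 105.75026595875137 tool [177.   97.9]
hingeR [ 730.2 -275.7   75. ] chest 82.58691410061998 -111.6959189248263 tool [-40.5 100.5]
127 [117, 118, 114, 110, 114, 119, 119, 118, 114, 107, 100, 93, 89, 92, 100, 113, 122, 121, 120, 125, 117, 120, 130, 134, 130]
135 [118, 118, 114, 109, 112, 118, 102, 79, 63, 66, 64, 66, 65, 62, 62,
[... 240 characters left out ...]
, 52, 53, 55, 91, 128, 133, 130]
159 [113, 115, 108, 86, 65, 64, 65, 63, 63, 64, 65, 65, 64, 62, 62, 66, 67, 65, 56, 53, 52, 68, 120, 132, 129]
167 [114, 114, 107, 77, 65, 66, 64, 62, 62, 67, 66, 63, 65, 61, 63, 67, 67, 63, 54, 51, 53, 65, 117, 132, 130]
175 [84, 78, 72, 64, 62, 65, 64, 63, 62, 67, 67, 64, 63, 63, 64, 66, 66, 54, 48, 52, 56, 78, 126, 133, 129]
183 [74, 74, 71, 69, 65, 60, 64, 62, 63, 65, 65, 64, 63, 62, 59, 55, 49, 48, 52, 57, 79, 116, 130, 132, 130]
191 [75, 74, 72, 69, 76, 99, 84, 60, 52, 53, 51, 50, 47, 47, 49, 49, 51, 58, 76, 104, 115, 119, 128, 132, 132]
199 [74, 74, 71, 69, 74, 103, 113, 112, 105, 93, 74, 71, 66, 70, 78, 90, 111, 118, 121, 123, 116, 119, 130, 131, 131]
```

Run:
```python
from h import *
np.set_printoptions(precision=2,suppress=True)
P=wload('pics/w6'); k=lambda x,y:((x+.5)*.64-.5,(y+.5)*.64-.5)
for q in [(405,432),(332,420),(478,420),(405,492)]:print((P[1].T@(wplane(P,*k(*q),296)-P[0])))
print((P[1].T@(wplane(P,*k(406.6,163.8),46)-P[0])))
```

```text
[  4.59  -1.05 -31.98]
[  8.46 -21.91 -31.96]
[  8.46  19.82 -31.98]
[-19.17  -1.05 -32.03]
[ 68.05   0.19 218.15]
```

Run:
```python
from h import *
np.set_printoptions(precision=1,suppress=True)
P=wload('pics/w6'); k=lambda x,y:((x+.5)*.64-.5,(y+.5)*.64-.5)
g=cv2.imread('pics/w6.png')
print('col405',[(y,g[y,405].tolist()) for y in range(335,410,5)]); print([(y,g[y,420].tolist()) for y in range(470,505,4)])
print('row440',[(x,g[440,x].tolist()) for x in list(range(316,352,4))+list(range(464,496,4))])
for z in (286,291,296):
  print(z,[(P[1].T@(wplane(P,*k(*q),z)-P[0]))[:2] for q in [(330,435),(481,435),(405,370),(405,494)]])
# label dome for w5 scale: label disc
P5=wload('pics/w5')
for q in [(388,288),(432,288),(410,266),(410,310)]: print('lab5',(P5[1].T@(wplane(P5,*k(*q),98)-P5[0]))[:2])
for z in (286,291,296): print('lab6',z,[(P[1].T@(wplane(P,*k(*q),z)-P[0]))[:2] for q in [(359,437),(448,437),(405,404),(405,475)]])
```

```text
col405 [(335, [82, 123, 181]), (340, [91, 128, 177]), (345, [117, 141, 157]), (350, [118, 142, 157]), (355, [115, 139, 155]), (360, [121, 144, 160]), (365, [117, 140, 155]), (370, [117, 141, 156]), (375, [136, 164, 182]), (380, [150, 181, 204]), (385, [148, 179, 202]), (390, [148, 180, 202]), (395, [148, 179, 201]), (400, [147, 179, 200]), (405, [65, 106, 79])]
[(470, [63, 139, 70]), (474, [135, 195, 165]), (478, [223, 244, 245]), (482, [226, 245, 245]), (486, [226, 245, 245]), (490, [223, 243, 244]), (494, [132, 238, 242]), (498, [78, 243, 245]), (502, [76, 243, 245])]
row440 [(316, [81, 92, 98]), (320, [48, 56, 61]), (324, [40, 51, 55]), (328, [41, 51, 57]), (332, [118, 143, 163]), (336, [143, 175, 198]), (340, [143, 175, 198]), (344, [145, 177, 199]), (348, [146, 177, 200]), (464, [144, 177, 200]), (468, [144, 176, 200]), (472, [144, 176, 199]), (476, [142, 174, 196]), (480, [89, 108, 121]), (484, [41, 51, 54]), (488, [47, 54, 56]), (492, [56, 64, 68])]
286 [array([ -4.2, -24.9]), array([-4.2, 23.1]), array([19.7, -1. ]), array([-29.4,  -1.1])]
291 [array([ -0.5, -23.9]), array([-0.5, 22.1]), array([22.3, -1. ]), array([-24.7,  -1.1])]
296 [array([  3.1, -22.9]), array([ 3.1, 21.1]), array([25., -1.]), array([-20.1,  -1.1])]
lab5 [  0.8 -11. ]
lab5 [ 0.8 14.7]
lab5 [14.   1.8]
lab5 [-12.9   1.9]
lab6 286 [array([ -4.7, -15.6]), array([-4.6, 12.6]), array([ 8., -1.]), array([-20.5,  -1.1])]
lab6 291 [array([ -1., -15.]), array([-1., 12.]), array([11.1, -1. ]), array([-16.2,  -1.1])]
lab6 296 [array([  2.6, -14.4]), array([ 2.7, 11.4]), array([14.2, -1. ]), array([-11.9,  -1.1])]
```

Request:
arm_command --deltas '[{"delta_pos": [2,0.13,0],"turn": 0},{"delta_pos": [2.8,0,0],"turn": 0},{"delta_pos": [2,0,0],"turn": 0},{"delta_pos": [0,0,0],"turn": 0},{"delta_pos": [0,0,2],"turn": 0},{"delta_pos": [0,0,4],"turn": 0},{"delta_pos": [0,0,4],"turn": 0},{"delta_pos": [0,0,2.5],"turn": 0},{"delta_pos": [0,0,1],"turn": 0},{"delta_pos": [0,0,0],"turn": 0},{"delta_pos": [0,0,0],"turn": 0}]'

```text
clock: 22.1
eef_pos: [588.0, -250.9, 131.5]
orientation: [[-0.601, 0.799, 0.002], [0.799, 0.601, -0.001], [-0.003, 0.001, -1.0]]
contact_force: [0.1, 0.4, -1.0]
finger_gap: 45.6
grip_force: 25.3
```

Run:
```python
from h import *
np.set_printoptions(precision=1,suppress=True)
wsnap('pics/w7'); st()
s=imaging.snapshot('scene'); t=imaging.snapshot('top')
a=cv2.resize(s[140:290,110:260,::-1],(400,400),interpolation=cv2.INTER_CUBIC)
b=cv2.resize(t[70:220,290:440,::-1],(400,400),interpolation=cv2.INTER_CUBIC)
cv2.imwrite('pics/st7.png',np.hstack([a,b]))
```

```text
22.15 [ 588.5 -251.2  132.2] [[-0.601, 0.799, 0.004], [0.799, 0.601, -0.002], [-0.004, 0.002, -1.0]] F [-0.4  0.1 -0.7] 45.75197313823243 25.32833705248777
```

Request:
arm_command --deltas '[{"delta_pos": [0,0,0],"turn": 0},{"delta_pos": [0,0,0],"turn": 0},{"delta_pos": [0,0,0],"turn": 0},{"delta_pos": [0,0,0],"turn": 0}]'

```text
clock: 22.65
eef_pos: [586.8, -250.4, 130.0]
orientation: [[-0.601, 0.799, 0.0], [0.799, 0.601, -0.0], [-0.0, 0.0, -1.0]]
contact_force: [0.6, -0.0, -1.8]
finger_gap: 45.2
grip_force: 25.3
```

Run:
```python
from h import *
st(); print(arm.state()['joint_velocities'],arm.state()['joint_pos'])
```

```text
22.65 [ 586.8 -250.4  130. ] [[-0.601, 0.799, 0.0], [0.799, 0.601, -0.0], [-0.0, 0.0, -1.0]] F [ 0.57 -0.04 -1.82] 45.23195406053907 25.323008301202208
[ 1.16567786e-03  2.83644728e-03 -1.78561182e-03 -1.87793077e-04
 -9.55958548e-05  1.64090819e-03] [-5.04581521e-01  3.64978649e-01 -1.25979493e-01  1.07967341e+00
  4.01304525e-06  4.21216662e-01]
```

Request:
arm_command --deltas '[{"delta_pos": [0.12,0.04,0.4],"turn": 0},{"delta_pos": [0,0,0.4],"turn": 0},{"delta_pos": [0,0,0.4],"turn": 0},{"delta_pos": [0,0,0.4],"turn": 0},{"delta_pos": [0,0,0],"turn": 0},{"delta_pos": [0,0,0],"turn": 0},{"delta_pos": [0,0,0],"turn": 0}]'

```text
clock: 23.35
eef_pos: [586.6, -249.3, 114.1]
orientation: [[-0.601, 0.799, 0.0], [0.799, 0.601, -0.0], [-0.0, 0.0, -1.0]]
contact_force: [-0.3, 0.2, -0.9]
finger_gap: 45.8
grip_force: 25.3
```

Request:
arm_command --deltas '[{"delta_pos": [0,0,0.3],"turn": 0},{"delta_pos": [0,0,0.3],"turn": 0},{"delta_pos": [0,0,0],"turn": 0},{"delta_pos": [0,0,0],"turn": 0}]'

```text
clock: 23.75
eef_pos: [586.2, -249.1, 107.7]
orientation: [[-0.601, 0.799, -0.0], [0.799, 0.601, 0.0], [0.0, -0.0, -1.0]]
contact_force: [-0.3, -0.8, -1.0]
finger_gap: 45.8
grip_force: 25.3
```

Request:
arm_command --deltas '[{"delta_pos": [0,0,0.3],"turn": 0},{"delta_pos": [0,0,0.3],"turn": 0},{"delta_pos": [0,0,0.3],"turn": 0},{"delta_pos": [0,0,0],"turn": 0},{"delta_pos": [0,0,0],"turn": 0}]'

```text
clock: 24.25
eef_pos: [586.2, -249.1, 98.7]
orientation: [[-0.601, 0.799, -0.0], [0.799, 0.601, 0.0], [0.0, -0.0, -1.0]]
contact_force: [-0.9, -0.5, -1.5]
finger_gap: 45.3
grip_force: 25.3
```

Request:
arm_command --deltas '[{"delta_pos": [0,0,0.3],"turn": 0},{"delta_pos": [0,0,0.3],"turn": 0},{"delta_pos": [0,0,0.3],"turn": 0},{"delta_pos": [0,0,0],"turn": 0},{"delta_pos": [0,0,0],"turn": 0}]'

```text
clock: 24.75
eef_pos: [586.2, -249.1, 89.7]
orientation: [[-0.601, 0.799, -0.0], [0.799, 0.601, 0.0], [0.0, -0.0, -1.0]]
contact_force: [-0.4, 0.8, -1.3]
finger_gap: 45.7
grip_force: 25.3
```

Nothing is touching yet, so it's in the well. Down to the bottom in small steps.

Request:
arm_command --deltas '[{"delta_pos": [0,0,0.3],"turn": 0},{"delta_pos": [0,0,0.3],"turn": 0},{"delta_pos": [0,0,0],"turn": 0},{"delta_pos": [0,0,0],"turn": 0}]'

```text
clock: 25.15
eef_pos: [586.2, -249.1, 83.7]
orientation: [[-0.601, 0.799, -0.0], [0.799, 0.601, 0.0], [0.0, -0.0, -1.0]]
contact_force: [-0.7, -0.7, -1.0]
finger_gap: 45.7
grip_force: 25.3
```

Request:
arm_command --deltas '[{"delta_pos": [0,0,0.2],"turn": 0},{"delta_pos": [0,0,0.1],"turn": 0},{"delta_pos": [0,0,0],"turn": 0},{"delta_pos": [0,0,0],"turn": 0}]'

```text
clock: 25.55
eef_pos: [586.4, -249.2, 80.9]
orientation: [[-0.601, 0.799, 0.0], [0.799, 0.601, 0.0], [-0.0, 0.0, -1.0]]
contact_force: [-0.7, -0.2, -0.7]
finger_gap: 45.6
grip_force: 25.3
```

Request:
arm_command --deltas '[{"delta_pos": [0,0,0.1],"turn": 0},{"delta_pos": [0,0,0.1],"turn": 0},{"delta_pos": [0,0,0],"turn": 0},{"delta_pos": [0,0,0],"turn": 0}]'

```text
clock: 25.95
eef_pos: [586.4, -249.2, 78.9]
orientation: [[-0.601, 0.799, -0.0], [0.799, 0.601, 0.0], [0.0, -0.0, -1.0]]
contact_force: [-0.5, -0.3, -0.8]
finger_gap: 45.4
grip_force: 25.3
```

Request:
arm_command --deltas '[{"delta_pos": [0,0,0.1],"turn": 0},{"delta_pos": [0,0,0],"turn": 0},{"delta_pos": [0,0,0],"turn": 0}]'

```text
clock: 26.25
eef_pos: [586.6, -249.3, 78.8]
orientation: [[-0.601, 0.799, 0.001], [0.799, 0.601, -0.0], [-0.001, 0.0, -1.0]]
contact_force: [-1.9, 1.5, 4.4]
finger_gap: 45.6
grip_force: 26.4
```

Request:
arm_command --deltas '[{"delta_pos": [0,0,0],"turn": 0},{"delta_pos": [0,0,0],"turn": 0},{"delta_pos": [0,0,0],"turn": 0},{"delta_pos": [0,0,0],"turn": 0},{"delta_pos": [0,0,0],"turn": 0}]' --hand 50

```text
clock: 26.75
eef_pos: [586.3, -249.2, 77.7]
orientation: [[-0.601, 0.799, -0.0], [0.799, 0.601, 0.0], [0.0, -0.0, -1.0]]
contact_force: [-0.3, -1.0, 0.4]
finger_gap: 68.7
grip_force: 0.0
```

Request:
arm_command --deltas '[{"delta_pos": [0,0,-1],"turn": 0},{"delta_pos": [0,0,-2],"turn": 0},{"delta_pos": [0,0,-4],"turn": 0},{"delta_pos": [0,0,-4],"turn": 0},{"delta_pos": [0,0,-4],"turn": 0},{"delta_pos": [-2,0,-4],"turn": 0},{"delta_pos": [-3,0,0],"turn": 0},{"delta_pos": [-3,0,0],"turn": 0},{"delta_pos": [0,0,0],"turn": 0},{"delta_pos": [0,0,0],"turn": 0}]'

```text
clock: 27.75
eef_pos: [634.3, -313.3, 267.9]
orientation: [[-0.601, 0.799, -0.001], [0.799, 0.601, 0.001], [0.001, -0.0, -1.0]]
contact_force: [0.1, 0.2, -0.2]
finger_gap: 68.3
grip_force: 0.0
```

Run:
```python
from h import *
wsnap('pics/w8'); st()
```

```text
27.8 [ 634.  -312.7  267.9] [[-0.601, 0.799, -0.001], [0.799, 0.601, 0.001], [0.001, -0.0, -1.0]] F [-0.13  0.65 -0.83] 68.4737141645807 0.0
```

View pics/w8.png

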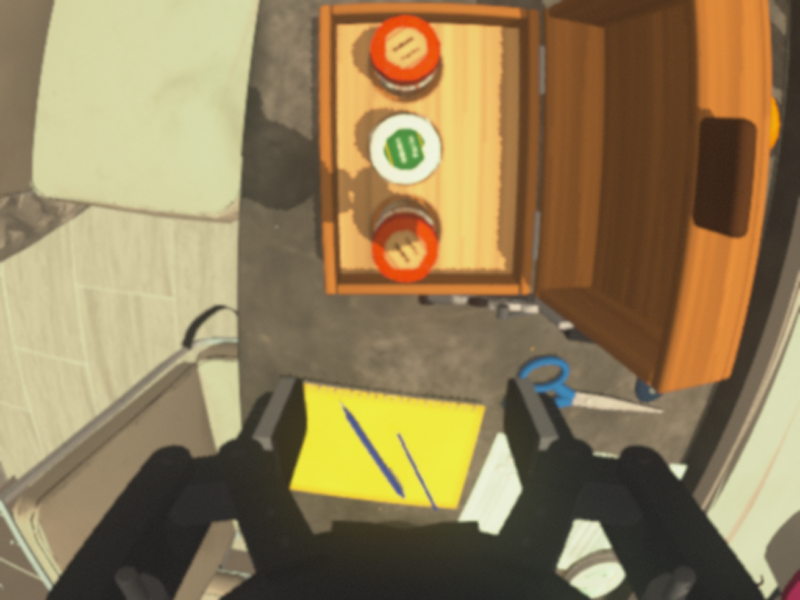

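The white-and-green cap is at (405,149), exactly between the red caps at (405,49) and (405,249). The jar is upright in the well and the lid stands open on its own, so I'm handing in.

```bash
python3 -c "
from cell import arm
print(arm.finish_job())"
```

```text
the job is handed in; nothing more can be done
None
```

The green-labelled jar stands released in the middle well, the lid stands open on its own past its balance point, and the job was handed in at about 28 s; no verdict came back from the hand-in.

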